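# Tare the counter scale through its covered key well

## Task

An empty box stands on the counter scale and must be tared out: push the sliding cover on the scale's deck fully open, reach into the round well underneath and press the sunken tare key with a fingertip all the way down, let it spring back, then push the cover fully shut again. Nothing needs gripping or lifting: leave the box on the pan, the test weight on the deck and the things around the scale where they are, and do not press the square power key.

Things in the scene. Friction and masses are not known exactly. Their poses are not given: they have to be found in the camera images.
- scale: White counter scale, fixed. Origin on the table under the middle of the cover track; its x points to its pan, z up. Level console deck 75 mm above the table, x -45 to 120, y -160 to 160 mm, with two track rails (5 mm high, 6 wide, 205 long along y) at x = -38 and 38 mm. Steel pan 210 x 300 mm, top 85 mm above the table, centred at x = 232 mm. Besides the cover only the test weight stands on the deck.
- tare_well (a point): Centre of the mouth of the round tare well, in the deck plane (75 mm above the table), at x = 0, y = -35 mm of the scale; axes as the scale. The well is 48 mm in diameter and 40 mm deep, straight-sided, vertical; the round tare key stands in its middle, its face 18 mm below the mouth.
- tare_key_face (a point): Centre of the top face of the tare key: a grey round key 33 mm in diameter, face 18 mm below the deck when up.
- tare_key (a joint): How far the tare key is pressed, m: 0 up, 0.005 all the way down. Sprung: starts to move at 1.5 N, fully down at 5 N, springs back by itself.
- cover_mid (a point): Centre of the sliding cover: a grey flat block 66 x 66 mm that stands 1 to 17 mm above the deck between the two rails (this point is 9 mm above the deck); axes as the scale, which it faces squarely. Pushed at its -y side face it opens, at its +y side face it shuts.
- tare_cover (a joint): How far the cover is slid towards the scale's +y, m: 0 fully shut (centred over the well), 0.070 fully open at its end stop. Starts between 0 and 0.03. Slides against 2 N of friction and stays where it is left.
- power_key (a joint): How far the power key is pressed, m: 0 up, 0.004 down; needs 1.5 N to start moving.
- power_key_face (a point): Centre of the face of the square power key (29 x 29 mm, 6 mm below the deck in an open square well 36 mm wide) at x = 80, y = -115 mm of the scale. Not to be pressed.
- gift_box: Empty open orange gift box, 120 x 190 mm and 40 mm high, standing loose on the pan; origin at the centre of its underside. Leave alone.
- test_weight: Small steel test weight with a knob, 22 mm in diameter, 30 mm high, standing loose on the console deck near its +y end; origin at its underside. Leave alone.
- jar: Amber jar, 64 mm in diameter, 90 mm high, loose on the table beside the scale's +y side. Leave alone.
- stamp: Wooden hand stamp, 40 mm in diameter, 65 mm high, loose on the table beside the console's +y side. Leave alone.
- tape_roll: Cardboard-coloured roll of tape, 84 mm in diameter, 45 mm high, lying flat and loose beside the console's -y side. Leave alone.
- spatula: Black-handled spatula lying loose on the table well to the right of the scale as seen from the robot. Leave alone.

How it is judged:
By the outcome, as a careful person would: the job done as asked, in the order asked, and still so for the second after the job is handed in, with the robot touching nothing.
It also fails if it takes over 51 s, if anything falls off the work surface, if the arm or the gripper's body presses on something with over 40 N, if the wrist force passes 120 N, or if a joint passes its speed limit or range.

## Robot

A 6-joint arm with a two-finger parallel gripper is mounted at the origin on the work surface. World frame = base frame: x ahead of the robot, y to its left, z up, the work surface at z = 0. Lengths are in m, angles in rad, forces in N, time in s.
With the tool pointing down it reaches from about 0.225 to 0.875 m from the base axis. Payload 3.4 kg.
Tool frame: the origin (TCP) lies at the very end of the fingers, on their centre line; the grasp point (between the pads) lies 19 mm behind it (manip.grasp_offset is the distance from the TCP to the grasp point, in m); x points along the fingers, y is the direction in which the jaws open and shut, and the axes are right-handed (so a half turn about x gives the same grasp; the last joint's range is limited). The gripper opens to 85 mm and grips with 20 to 120 N. Pads are 22 mm wide; open, the fingers measure 114 mm over their backs; the gripper's body (76 mm by 85 mm) begins 54 mm behind the grasp point. The pads swing forward as they close: fully open they stand 13 mm farther back than shut.
Start: joints at [-1.331, 0.276, 1.505, -0, 1.361, -0.121], TCP at [0.203, -0.538, 0.231] pointing down, gripper open.
Joint ranges: [-2.89, 2.89], [-0.75, 2.08], [0.22, 2.7], [-1.18, 4.32], [0.11, 2.71], [-2.7, 2.7]. Speed limits (rad/s): [2.57, 2.57, 3.14, 3.14, 3.14, 3.14].

## Interface

Orientations are given as a unit quaternion [w, x, y, z].
In Python, from rig import manip gives the robot as it stands.
- The arm moves only by the tool step_arm, never from a script. Its argument "increments" is a list of rows, each an object with "grip": the opening, from 0 (shut) to 1 (fully open); "delta_pos": the shift along the world's x, y, z in m, a list of three; "twist": the turn about the world's z in degrees. A call has 1 to 10 rows; each row shifts and turns the commanded pose from where the row before left it; what a row does not reach is not made up. A row lasts 1/12 s, in which the tool goes at most 41.7 mm and 7.16 degrees, less where a joint would pass 70% of its speed; a pose out of reach is approached as far as the arm can. A call with a gripper value outside its range is refused whole. The fingers move at their own pace and stop on an object; "force" is the grip in N (left out, the last holds). Time passes only in rows, so rows that do not move let the fingers close. It gives the time, the measured TCP pose, the force and the opening at its end, in the units of the state.
- manip.get_state(): the state, without advancing time (a new reading comes with each control period).
- manip.get_image(name): name is "side" or "top" or "wrist"; returns a dict with "img" (420x560x3 uint8, red, green, blue), "fx", "fy", "cx", "cy" (pixels), "rvec" (rotation vector, rad) and "tvec" (3), from world to camera coordinates, as OpenCV has them; the wrist camera has in their place "mount" (4x4, takes a point from camera to tool coordinates, whose origin is the TCP and whose axes are the tool frame's). Camera axes: x right, y down, z forward; pixel columns grow to the right and rows downward; lengths in m; the calibration is good to about 2 mm. A picture is of the moment at which its call begins: read the wrist's pose just before it. There is no depth.
- manip.sign_off(): hands the job in, once; it reports no verdict.
The state is a dict: "clock": time; "qpos": joint angles; "qd": joint speeds; "effort": joint torques, N m; "position": TCP position; "ee_rot": TCP orientation; "contact_force": force on the tool from outside, world axes, zero at the start; "moment": the same for the moment, N m; "width": finger opening in m.
Only numpy, scipy, OpenCV 4.12 (cv2) and the standard library are available. Lean on these libraries where they do the work, as an engineer would, in place of code of your own. Each camera call takes 0.05 s, during which the arm holds its last target. There are 200 camera calls.

## Working session

There is one attempt and no reset: what is moved stays moved. The work goes in short steps, Python scripts to look and compute and a tool call to move; the robot and the scene stay as the last step left them, time stands still between calls to the robot, and variables do not carry over. Pictures are saved under pics/ and viewed, about 8 in all and at most 12, crops included, and the job is handed in when it is done.

Besides the shell and the picture viewer there is one more tool, called after "Call:" as name(argument=value, ...) on one line, values as JSON. step_arm: Moves the arm, as the interface text tells. Its arguments: {"type":"object","properties":{"increments":{"type":"array"},"force":{"type":"number"}},"required":["increments"]}

```bash
ls; mkdir -p pics; cat > h.py <<'E'
import numpy as np, cv2
from rig import manip
def take(n,f):
    d=manip.get_image(n); cv2.imwrite(f'pics/{f}.png',cv2.cvtColor(d['img'],cv2.COLOR_RGB2BGR))
    np.savez(f'pics/{f}.npz',**{k:v for k,v in d.items()}); return d
def cam(d):
    R=cv2.Rodrigues(np.array(d['rvec'],float))[0]; t=np.array(d['tvec'],float).ravel(); return R,t
def ray(d,u,v,z):
    R,t=cam(d); r=R.T@np.array([(u-d['cx'])/d['fx'],(v-d['cy'])/d['fy'],1]); c=-R.T@t
    return c+r*(z-c[2])/r[2]
def proj(d,P):
    R,t=cam(d); p=R@np.array(P,float)+t; return np.array([d['fx']*p[0]/p[2]+d['cx'],d['fy']*p[1]/p[2]+d['cy']])
E
python3 - <<'E'
from h import *
a=take('top','top0'); b=take('side','side0')
for d in (a,b): R,t=cam(d); print(-R.T@t, R[2], d['fx'])
s=manip.get_state(); print(s['position'],s['ee_rot'],s['width'],s['clock'],s['contact_force'])
E
```

```text
pics
[ 0.43298596 -0.07487759  1.30156644] [ 0.16443769  0.01586685 -0.98625985] 414.1094323024611
[0.43150493 0.65216724 0.87896899] [ 0.18605759 -0.67324183 -0.71563119] 462.29967350605176
[ 0.20286411 -0.53752252  0.23052175] [-0.12626627 -0.69559998 -0.12743     0.69567169] 0.0851548787531846 0.1 [-0.03221221  0.06833583 -0.51419834]
```

View pics/top0.png

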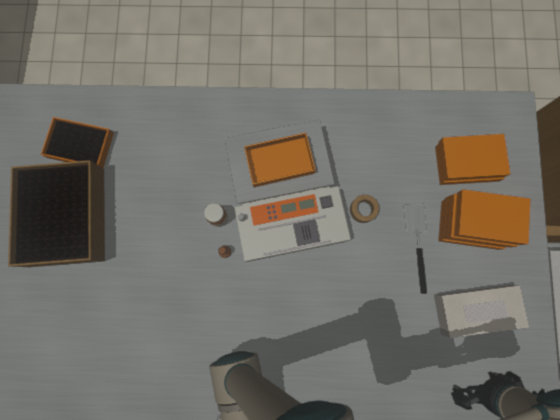

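View pics/side0.png

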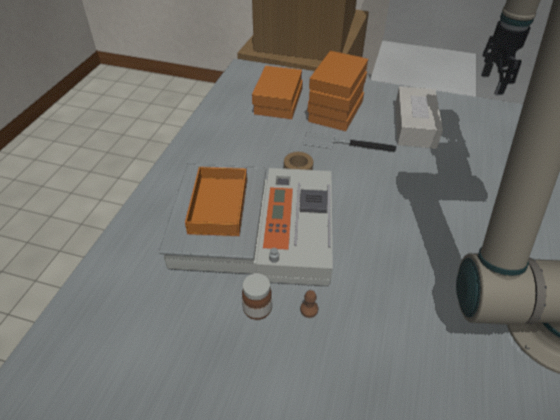

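The top view shows the scale console at about (293,223) and the dark cover at (306,232), with the pan and box beyond it. The side view shows the cover at (314,200). I'll enlarge both and measure.

```bash
python3 - <<'E'
from h import *
a=cv2.imread('pics/top0.png')[175:270,220:390]; b=cv2.imread('pics/side0.png')[150:290,235:350]
A=cv2.resize(a,None,fx=4.5,fy=4.5,interpolation=cv2.INTER_CUBIC)
cv2.imwrite('pics/c1.png',A)
B=cv2.resize(b,None,fx=4.2,fy=4.2,interpolation=cv2.INTER_CUBIC); cv2.imwrite('pics/c2.png',B)
print(A.shape,B.shape)
E
```

```text
(428, 765, 3) (588, 483, 3)
```

View pics/c1.png

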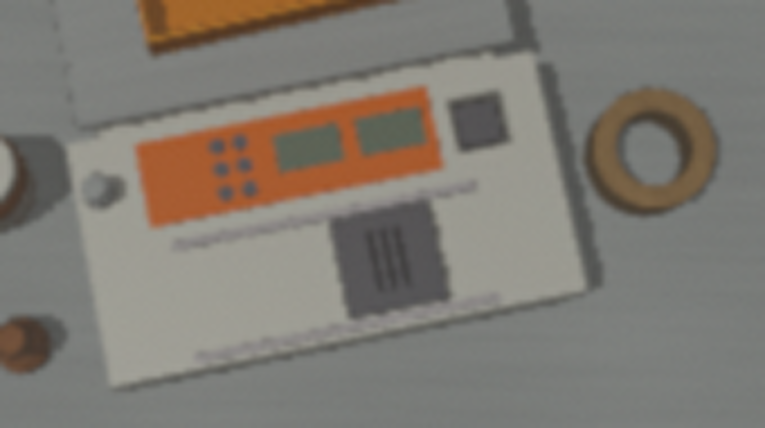

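View pics/c2.png

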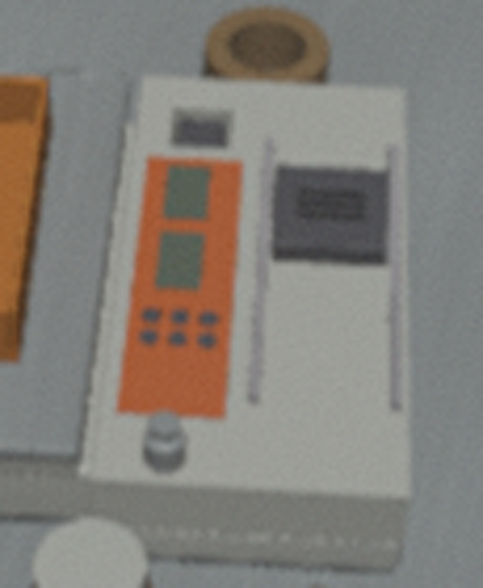

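```bash
python3 - <<'E'
from h import *
def load(f): z=np.load(f'pics/{f}.npz'); return {k:z[k] for k in z.files}
L={'x':[-.045,-.045,.12,.12],'y':[.16,-.16,-.16,.16]}
src=np.array([L['x'],L['y']]).T
def fit(W):
    c=W.mean(0)-0; S=src-src.mean(0); D=W[:,:2]-c[:2]
    th=np.arctan2((S[:,0]*D[:,1]-S[:,1]*D[:,0]).sum(),(S*D).sum()); R=np.array([[np.cos(th),-np.sin(th)],[np.sin(th),np.cos(th)]])
    o=c[:2]-R@src.mean(0); return o,th,R,np.linalg.norm(W[:,:2]-(o+src@R.T),axis=1)
def crop(p,s,o): return (np.array(p,float)+.5)/s-.5+np.array(o)
T=load('top0');S=load('side0')
ct=crop([(112,387),(587,290),(540,50),(68,142)],4.5,(220,175))
cs=crop([(410,497),(407,88),(138,76),(80,475)],4.2,(235,150))
cov_t=crop([(345,318),(450,294),(432,203),(331,220)],4.5,(220,175))
cov_s=crop([(387,252),(387,172),(275,165),(272,250)],4.2,(235,150))
for d,c,k in((T,ct,cov_t),(S,cs,cov_s)):
    W=np.array([ray(d,*p,.075) for p in c]); o,th,R,e=fit(W); print('pose',o.round(4),np.degrees(th).round(2),'res',e.round(4))
    K=np.array([ray(d,*p,.092)[:2] for p in k]); print('cover local',((K-o)@R).round(4).tolist(), ((K-o)@R).mean(0).round(4))
E
```

```text
pose [ 0.5682 -0.1078] 12.33 res [0.0013 0.0021 0.0028 0.0003]
cover local [[-0.0326, 0.0027], [-0.0305, -0.0673], [0.0303, -0.0682], [0.032, -0.0011]] [-0.0002 -0.0335]
pose [ 0.5694 -0.1071] 12.34 res [0.0026 0.0027 0.0029 0.0033]
cover local [[-0.034, 0.0012], [-0.0339, -0.0646], [0.0322, -0.0652], [0.0309, 0.0049]] [-0.0012 -0.0309]
```

```bash
cat >> h.py <<'E'
from scipy.spatial.transform import Rotation as Ro
O=np.array([.5689,-.1075]); TH=np.radians(12.33); RS=np.array([[np.cos(TH),-np.sin(TH)],[np.sin(TH),np.cos(TH)]])
def st():
    s=manip.get_state(); p=np.array(s['position']); w,x,y,z=s['ee_rot']; M=Ro.from_quat([x,y,z,w]).as_matrix()
    print('t',s['clock'],'p',p.round(4),'local',(RS.T@(p[:2]-O)).round(4),'toolx',M[:,0].round(3),'jaw deg',np.degrees(np.arctan2(M[1,1],M[0,1])).round(2),'F',np.array(s['contact_force']).round(2),'Floc',(RS.T@np.array(s['contact_force'])[:2]).round(2),'w',s['width'])
    return s
def W(lx,ly): return O+RS@np.array([lx,ly])
E
python3 - <<'E'
from h import *
s=st()
p=np.array(s['position'])
for l in [(0,-.1),(0,-.035),(0,.06)]: print(l,W(*l).round(4),(W(*l)-p[:2]).round(4))
print('scale y dir',RS[:,1], 'q',s['qpos'])
E
```

```text
t 0.1 p [ 0.2029 -0.5375  0.2305] local [-0.4494 -0.3419] toolx [-0.     0.002 -1.   ] jaw deg -69.33 F [-0.03  0.07 -0.51] Floc [-0.02  0.07] w 0.0851548787531846
(0, -0.1) [ 0.5903 -0.2052] [0.3874 0.3323]
(0, -0.035) [ 0.5764 -0.1417] [0.3735 0.3958]
(0, 0.06) [ 0.5561 -0.0489] [0.3532 0.4886]
scale y dir [-0.21354194  0.9769339 ] q [-1.33100608e+00  2.76536035e-01  1.50601159e+00 -3.57735904e-06
  1.36069391e+00 -1.20942550e-01]
```

Call:
step_arm(increments=[{"grip": 0, "delta_pos": [0.025, 0.0215, 0], "twist": 6.8}, {"grip": 0, "delta_pos": [0.025, 0.0215, 0], "twist": 6.8}, {"grip": 0, "delta_pos": [0.025, 0.0215, 0], "twist": 6.8}, {"grip": 0, "delta_pos": [0.025, 0.0215, 0], "twist": 6.8}, {"grip": 0, "delta_pos": [0.025, 0.0215, 0], "twist": 6.8}, {"grip": 0, "delta_pos": [0.025, 0.0215, 0], "twist": 6.8}, {"grip": 0, "delta_pos": [0.025, 0.0215, 0], "twist": 6.8}, {"grip": 0, "delta_pos": [0.025, 0.0215, 0], "twist": 6.8}, {"grip": 0, "delta_pos": [0.025, 0.0215, 0], "twist": 6.8}, {"grip": 0, "delta_pos": [0.025, 0.0215, 0], "twist": 6.8}])

```text
clock: 0.93
position: [0.4538, -0.3215, 0.2309]
ee_rot: [-0.495, -0.504, -0.496, 0.504]
contact_force: [-0.1, -0.5, -0.0]
width: 0.0002
```

Call:
step_arm(increments=[{"grip": 0, "delta_pos": [0.023, 0.0196, 0], "twist": 2.28}, {"grip": 0, "delta_pos": [0.023, 0.0196, 0], "twist": 2.28}, {"grip": 0, "delta_pos": [0.023, 0.0196, 0], "twist": 2.28}, {"grip": 0, "delta_pos": [0.023, 0.0196, 0], "twist": 2.28}, {"grip": 0, "delta_pos": [0.023, 0.0196, 0], "twist": 2.28}, {"grip": 0, "delta_pos": [0.023, 0.0196, 0], "twist": 2.28}, {"grip": 0, "delta_pos": [0, 0, 0], "twist": 0}, {"grip": 0, "delta_pos": [0, 0, 0], "twist": 0}])

```text
clock: 1.6
position: [0.5915, -0.2042, 0.2304]
ee_rot: [0.551, 0.442, 0.552, -0.443]
contact_force: [0.3, -0.5, -0.1]
width: 0.0002
```

```bash
python3 - <<'E'
from h import *
s=st(); print((W(0,-.1)-np.array(s['position'])[:2]).round(4)); 
d=take('wrist','w1'); print(d['mount'],d['fx'])
E
```

```text
t 1.6 p [ 0.5915 -0.2042  0.2304] local [ 0.0015 -0.0993] toolx [-0.001  0.    -1.   ] jaw deg 12.49 F [ 0.32 -0.51 -0.11] Floc [ 0.2  -0.57] w 0.00018502152376314055
[-0.0013 -0.001 ]
[[-1.60373066e-03 -3.15948704e-01  9.48774918e-01 -1.41909461e-01]
 [ 9.99998711e-01 -5.85423314e-04  1.49536506e-03 -1.32038322e-03]
 [ 8.29763050e-05  9.48776092e-01  3.15949236e-01 -8.15632991e-02]
 [ 0.00000000e+00  0.00000000e+00  0.00000000e+00  1.00000000e+00]] 377.1693228247536
```

View pics/w1.png

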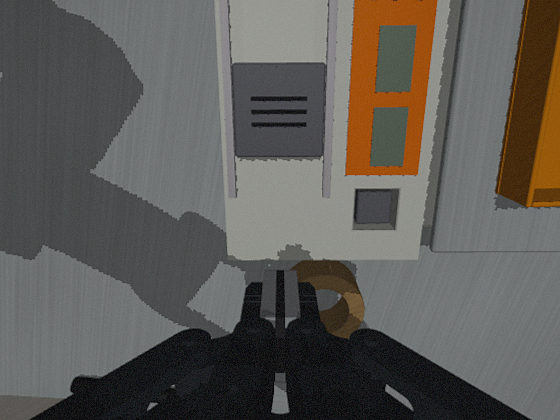

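The wrist view shows the cover spanning about (232..326, 63..158), the deck's -y edge at row 260 from column 228 to 420, and the rails at columns 228 and 329. I'll refine from these.

```bash
cat >> h.py <<'E'
def wray(d,s,u,v,z):
    w,x,y,q=s['ee_rot']; M=np.eye(4); M[:3,:3]=Ro.from_quat([x,y,q,w]).as_matrix(); M[:3,3]=s['position']
    T=M@np.array(d['mount']); r=T[:3,:3]@np.array([(u-d['cx'])/d['fx'],(v-d['cy'])/d['fy'],1]); c=T[:3,3]
    P=c+r*(z-c[2])/r[2]; return RS.T@(P[:2]-O)
E
python3 - <<'E'
from h import *
s=manip.get_state(); z=np.load('pics/w1.npz'); d={k:z[k] for k in z.files}
g=cv2.cvtColor(d['img'],cv2.COLOR_RGB2GRAY).astype(int)
print('col280 rows 50-70',g[55:72,280],'rows145-170',g[146:168,280]); print('row100',g[100,205:240],g[100,318:345])
for n,p,h in [('cov tl',(232,64),.092),('cov tr',(326,63),.092),('cov bot',(280,155),.092),('cov botz76',(280,159),.076),('deck c1',(228,260),.075),('deck c2',(420,258),.075),('rail end L',(232,197),.08),('rail end R',(326,197),.08),('key',(376,208),.069),('tapeL',(292,300),.045)]: print(n,wray(d,s,*p,h).round(4))
E
```

```text
col280 rows 50-70 [153 150 150 150 150 155 161 115  74  72  81  74  81  77  80  80  79] rows145-170 [ 74  74  73  69  74  71  76  77  70  59  48  89  94 140 150 147 148 149
 148 145 148 146]
row100 [120 118 117 116 119 118 116 118 117 117 114 117 115 114 136 147 148 151
 145 137 134 131 134 133 133 136 128  85  64  67  74  81  80  77  78] [ 81  81  72  79  78  68  75  59 124 139 138 128 136 136 131 133 143 146
 152 145 150 148 148 149 147 149 148]
cov tl [-0.0339 -0.0025]
cov tr [ 0.0311 -0.0018]
cov bot [-0.0006 -0.0656]
cov botz76 [-0.0006 -0.0714]
deck c1 [-0.0455 -0.1596]
deck c2 [ 0.1206 -0.1575]
rail end L [-0.0392 -0.1015]
rail end R [ 0.0365 -0.1014]
key [ 0.0805 -0.1141]
tapeL [ 0.0115 -0.2173]
```

Call:
step_arm(increments=[{"grip": 0, "delta_pos": [-0.0023, -0.0012, -0.03], "twist": -0.16}, {"grip": 0, "delta_pos": [0, 0, -0.03], "twist": 0}, {"grip": 0, "delta_pos": [0, 0, -0.03], "twist": 0}, {"grip": 0, "delta_pos": [0, 0, -0.03], "twist": 0}, {"grip": 0, "delta_pos": [0, 0, -0.018], "twist": 0}, {"grip": 0, "delta_pos": [0, 0, -0.009], "twist": 0}, {"grip": 0, "delta_pos": [0, 0, 0], "twist": 0}, {"grip": 0, "delta_pos": [0, 0, 0], "twist": 0}])

```text
clock: 2.32
position: [0.5885, -0.2075, 0.0848]
ee_rot: [0.55, 0.444, 0.55, -0.444]
contact_force: [0.3, 1.0, 0.8]
width: -0.0002
```

```bash
python3 -c "
from h import *
st()"
```

```text
t 2.3167 p [ 0.5885 -0.2075  0.0848] local [-0.0022 -0.1019] toolx [ 0. -0. -1.] jaw deg 12.13 F [0.26 1.   0.76] Floc [0.46 0.92] w -0.00016712102729837529
```

Call:
step_arm(increments=[{"grip": 0, "delta_pos": [-0.0017, 0.0088, -0.001], "twist": 0.1}, {"grip": 0, "delta_pos": [-0.0017, 0.0088, -0.001], "twist": 0.1}, {"grip": 0, "delta_pos": [-0.0018, 0.0088, 0], "twist": 0}, {"grip": 0, "delta_pos": [-0.0019, 0.0088, 0], "twist": 0}, {"grip": 0, "delta_pos": [-0.0019, 0.0088, 0], "twist": 0}, {"grip": 0, "delta_pos": [-0.0019, 0.0088, 0], "twist": 0}, {"grip": 0, "delta_pos": [-0.0019, 0.0088, 0], "twist": 0}, {"grip": 0, "delta_pos": [-0.0019, 0.0088, 0], "twist": 0}, {"grip": 0, "delta_pos": [-0.0015, 0.0068, 0], "twist": 0}, {"grip": 0, "delta_pos": [0, 0, 0], "twist": 0}])

```text
clock: 3.15
position: [0.5719, -0.1273, 0.0823]
ee_rot: [0.551, 0.443, 0.552, -0.443]
contact_force: [-0.6, 0.6, -0.1]
width: 0.0002
```

```bash
python3 -c "
from h import *
st()"
```

```text
t 3.15 p [ 0.5719 -0.1273  0.0823] local [-0.0013 -0.02  ] toolx [-0.001  0.002 -1.   ] jaw deg 12.44 F [-0.6   0.61 -0.11] Floc [-0.46  0.72] w 0.00021363096253761588
```

Call:
step_arm(increments=[{"grip": 0, "delta_pos": [-0.0006, 0.0029, 0], "twist": 0}, {"grip": 0, "delta_pos": [-0.0006, 0.0029, 0], "twist": 0}, {"grip": 0, "delta_pos": [-0.0006, 0.0029, 0], "twist": 0}])

```text
clock: 3.4
position: [0.5705, -0.1209, 0.0821]
ee_rot: [0.551, 0.443, 0.551, -0.443]
contact_force: [-0.7, -2.7, -0.0]
width: 0.0
```

Call:
step_arm(increments=[{"grip": 0, "delta_pos": [-0.0004, 0.002, 0], "twist": 0}])

```text
clock: 3.48
position: [0.57, -0.1188, 0.0821]
ee_rot: [0.551, 0.443, 0.551, -0.443]
contact_force: [0.7, -3.0, 0.4]
width: -0.0003
```

Call:
step_arm(increments=[{"grip": 0, "delta_pos": [-0.0004, 0.002, 0], "twist": 0}])

```text
clock: 3.57
position: [0.5695, -0.1168, 0.0821]
ee_rot: [0.551, 0.443, 0.551, -0.443]
contact_force: [0.1, -2.5, 1.0]
width: 0.0004
```

Call:
step_arm(increments=[{"grip": 0, "delta_pos": [-0.0004, 0.002, 0], "twist": 0}])

```text
clock: 3.65
position: [0.5693, -0.1155, 0.0822]
ee_rot: [0.551, 0.442, 0.551, -0.443]
contact_force: [-0.5, -7.6, -0.0]
width: -0.0003
```

Call:
step_arm(increments=[{"grip": 0, "delta_pos": [-0.0004, 0.0015, 0], "twist": 0}, {"grip": 0, "delta_pos": [0, 0, 0], "twist": 0}])

```text
clock: 3.82
position: [0.5693, -0.1155, 0.0823]
ee_rot: [0.553, 0.442, 0.55, -0.444]
contact_force: [-0.0, -8.3, -1.6]
width: 0.0004
```

```bash
python3 -c "
from h import *
s=st(); d=take('wrist','w2')"
```

```text
t 3.8167 p [ 0.5693 -0.1155  0.0823] local [-0.0013 -0.0079] toolx [ 0.001 -0.005 -1.   ] jaw deg 12.47 F [-0.02 -8.31 -1.57] Floc [-1.79 -8.12] w 0.0003933850175632269
```

View pics/w2.png

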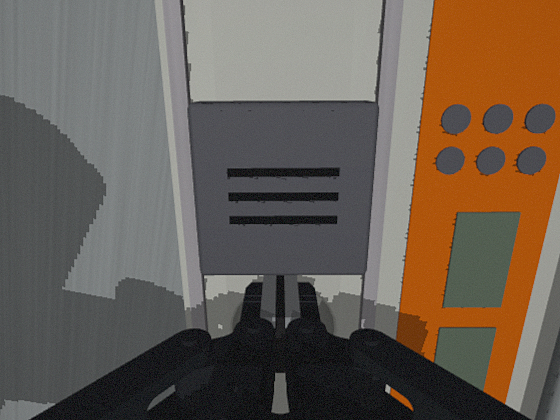

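The cover is stalled against its end stop: 8 N, with its near face at row 273. Next I'll back off, rise and look at the well.

Call:
step_arm(increments=[{"grip": 0, "delta_pos": [0.0021, -0.0098, 0], "twist": 0}, {"grip": 0, "delta_pos": [0.0021, -0.0098, 0.02], "twist": 0}, {"grip": 0, "delta_pos": [0.0042, -0.0195, 0.03], "twist": 0}, {"grip": 0, "delta_pos": [0.0042, -0.0195, 0.03], "twist": 0}, {"grip": 0, "delta_pos": [0.0021, -0.0098, 0.02], "twist": 0}, {"grip": 0, "delta_pos": [0, 0, 0], "twist": 0}, {"grip": 0, "delta_pos": [0, 0, 0], "twist": 0}])

```text
clock: 4.45
position: [0.5845, -0.1819, 0.1832]
ee_rot: [0.551, 0.444, 0.55, -0.443]
contact_force: [-1.4, 0.2, -0.6]
width: -0.0002
```

```bash
python3 -c "
from h import *
s=st(); d=take('wrist','w3')"
```

```text
t 4.45 p [ 0.5845 -0.1819  0.1832] local [-0.0007 -0.0761] toolx [ 0.002  0.001 -1.   ] jaw deg 12.31 F [-1.44  0.17 -0.63] Floc [-1.37  0.47] w -0.00023121419961122998
```

View pics/w3.png

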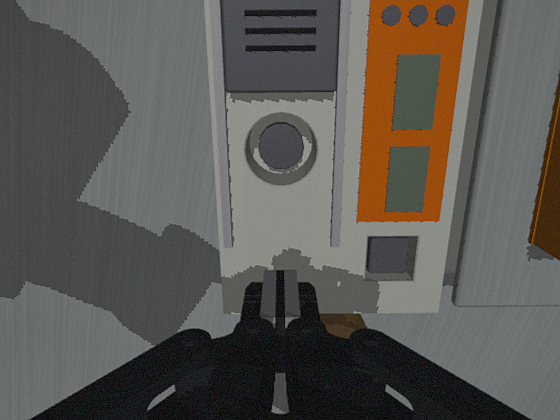

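The well is open: its mouth is centred near (281,148), the key face near (280,145) and the cover's front edge at row 93.

```bash
python3 - <<'E'
from h import *
s=manip.get_state(); z=np.load('pics/w3.npz'); d={k:z[k] for k in z.files}
for n,p,h in [('mouthL',(245.5,148),.075),('mouthR',(317,148),.075),('mouthT',(281,112),.075),('mouthB',(281,184.5),.075),('keyL',(258,146),.057),('keyR',(304,146),.057),('keyT',(281,123),.057),('keyB',(281,170),.057),('coverface',(281,92),.092),('rail -y end',(229,247),.08)]: print(n,wray(d,s,*p,h).round(4))
print(W(-.001,-.035)-s['position'][:2])
E
```

```text
mouthL [-0.0252 -0.0304]
mouthR [ 0.0218 -0.0304]
mouthT [-0.0019 -0.0075]
mouthB [-0.0018 -0.055 ]
keyL [-0.0179 -0.0316]
keyR [ 0.0144 -0.0316]
keyT [-0.0018 -0.0158]
keyB [-0.0017 -0.0487]
coverface [-0.002   0.0048]
rail -y end [-0.0382 -0.0988]
[-0.00790307  0.03910647]
```

Call:
step_arm(increments=[{"grip": 0, "delta_pos": [-0.005, 0.0207, 0], "twist": 0}, {"grip": 0, "delta_pos": [-0.0049, 0.0207, 0], "twist": 0}, {"grip": 0, "delta_pos": [0, 0, -0.03], "twist": 0}, {"grip": 0, "delta_pos": [0, 0, -0.03], "twist": 0}, {"grip": 0, "delta_pos": [0, 0, -0.03], "twist": 0}, {"grip": 0, "delta_pos": [0, 0, -0.01], "twist": 0}, {"grip": 0, "delta_pos": [0, 0, 0], "twist": 0}, {"grip": 0, "delta_pos": [0, 0, 0], "twist": 0}])

```text
clock: 5.17
position: [0.5734, -0.1396, 0.0816]
ee_rot: [0.55, 0.443, 0.552, -0.443]
contact_force: [0.2, 0.2, 0.5]
width: 0.0004
```

```bash
python3 -c "
from h import *
s=st()"
```

```text
t 5.1667 p [ 0.5734 -0.1396  0.0816] local [-0.0024 -0.0323] toolx [-0.002  0.001 -1.   ] jaw deg 12.41 F [0.22 0.17 0.45] Floc [0.25 0.12] w 0.0003597119157073721
```

Call:
step_arm(increments=[{"grip": 0, "delta_pos": [0.0012, -0.0008, -0.004], "twist": 0}, {"grip": 0, "delta_pos": [0, 0, -0.005], "twist": 0}, {"grip": 0, "delta_pos": [0, 0, -0.005], "twist": 0}, {"grip": 0, "delta_pos": [0, 0, -0.004], "twist": 0}, {"grip": 0, "delta_pos": [0, 0, -0.003], "twist": 0}])

```text
clock: 5.58
position: [0.5751, -0.1411, 0.0612]
ee_rot: [0.551, 0.443, 0.551, -0.443]
contact_force: [-0.1, -0.3, -0.2]
width: -0.0002
```

Call:
step_arm(increments=[{"grip": 0, "delta_pos": [0, 0, -0.003], "twist": 0}, {"grip": 0, "delta_pos": [0, 0, 0], "twist": 0}])

```text
clock: 5.75
position: [0.5747, -0.1409, 0.0577]
ee_rot: [0.551, 0.443, 0.551, -0.443]
contact_force: [0.4, 0.7, 0.3]
width: -0.0
```

Call:
step_arm(increments=[{"grip": 0, "delta_pos": [0, 0, -0.003], "twist": 0}, {"grip": 0, "delta_pos": [0, 0, 0], "twist": 0}])

```text
clock: 5.92
position: [0.5752, -0.1411, 0.0553]
ee_rot: [0.551, 0.443, 0.551, -0.443]
contact_force: [-0.4, -0.0, 2.7]
width: -0.0
```

Call:
step_arm(increments=[{"grip": 0, "delta_pos": [0, 0, -0.002], "twist": 0}, {"grip": 0, "delta_pos": [0, 0, 0], "twist": 0}])

```text
clock: 6.08
position: [0.5753, -0.1411, 0.0535]
ee_rot: [0.551, 0.443, 0.551, -0.443]
contact_force: [-0.4, 0.4, 3.9]
width: -0.0001
```

Call:
step_arm(increments=[{"grip": 0, "delta_pos": [0, 0, -0.002], "twist": 0}, {"grip": 0, "delta_pos": [0, 0, 0], "twist": 0}])

```text
clock: 6.25
position: [0.5753, -0.1411, 0.0521]
ee_rot: [0.551, 0.443, 0.551, -0.443]
contact_force: [-1.3, 0.6, 6.0]
width: -0.0002
```

Call:
step_arm(increments=[{"grip": 0, "delta_pos": [0, 0, -0.002], "twist": 0}, {"grip": 0, "delta_pos": [0, 0, 0], "twist": 0}, {"grip": 0, "delta_pos": [0, 0, 0], "twist": 0}])

```text
clock: 6.5
position: [0.5754, -0.1411, 0.0519]
ee_rot: [0.552, 0.443, 0.55, -0.443]
contact_force: [-4.2, 1.3, 16.9]
width: 0.0002
```

Call:
step_arm(increments=[{"grip": 0, "delta_pos": [0, 0, 0.005], "twist": 0}, {"grip": 0, "delta_pos": [0, 0, 0.01], "twist": 0}, {"grip": 0, "delta_pos": [0, 0, 0.025], "twist": 0}, {"grip": 0, "delta_pos": [0, 0, 0.03], "twist": 0}, {"grip": 0, "delta_pos": [0, 0, 0.03], "twist": 0}, {"grip": 0, "delta_pos": [0, 0, 0], "twist": 0}, {"grip": 0, "delta_pos": [0, 0, 0], "twist": 0}])

```text
clock: 7.08
position: [0.5764, -0.1414, 0.1514]
ee_rot: [0.553, 0.444, 0.549, -0.443]
contact_force: [0.9, 0.5, 0.1]
width: 0.0001
```

```bash
python3 - <<'E'
from h import *
s=st()
z=np.load('pics/top0.npz'); d={k:z[k] for k in z.files}
print('weight top',RS.T@(ray(d,103.5/4.5-.5+220,186/4.5-.5+175,.1)[:2]-O))
print((W(-.001,.096)-s['position'][:2]).round(4))
E
```

```text
t 7.0833 p [ 0.5764 -0.1414  0.1514] local [ 0.0001 -0.0348] toolx [ 0.004 -0.002 -1.   ] jaw deg 12.39 F [0.88 0.5  0.07] Floc [0.97 0.3 ] w 9.918648420777164e-05
weight top [0.081342   0.14074808]
[-0.029   0.1275]
```

Call:
step_arm(increments=[{"grip": 0, "delta_pos": [-0.0058, 0.0255, 0], "twist": 0}, {"grip": 0, "delta_pos": [-0.0058, 0.0255, 0], "twist": 0}, {"grip": 0, "delta_pos": [-0.0058, 0.0255, 0], "twist": 0}, {"grip": 0, "delta_pos": [-0.0058, 0.0255, 0], "twist": 0}, {"grip": 0, "delta_pos": [-0.0058, 0.0255, 0], "twist": 0}, {"grip": 0, "delta_pos": [0, 0, -0.01], "twist": 0}, {"grip": 0, "delta_pos": [0, 0, -0.02], "twist": 0}, {"grip": 0, "delta_pos": [0, 0, 0], "twist": 0}, {"grip": 0, "delta_pos": [0, 0, 0], "twist": 0}])

```text
clock: 7.83
position: [0.5445, -0.0136, 0.1174]
ee_rot: [0.55, 0.442, 0.552, -0.444]
contact_force: [-0.6, -0.4, -0.2]
width: 0.0
```

```bash
python3 - <<'E'
from h import *
s=st()
E
```

```text
t 7.8333 p [ 0.5445 -0.0136  0.1174] local [-0.0038  0.0969] toolx [-0.005  0.    -1.   ] jaw deg 12.39 F [-0.61 -0.44 -0.23] Floc [-0.69 -0.3 ] w 4.557384308360993e-05
```

Call:
step_arm(increments=[{"grip": 0, "delta_pos": [0.002, 0.0004, -0.015], "twist": 0}, {"grip": 0, "delta_pos": [0, 0, -0.012], "twist": 0}, {"grip": 0, "delta_pos": [0, 0, -0.009], "twist": 0}, {"grip": 0, "delta_pos": [0, 0, 0], "twist": 0}, {"grip": 0, "delta_pos": [0, 0, 0], "twist": 0}])

```text
clock: 8.25
position: [0.548, -0.0135, 0.0832]
ee_rot: [0.551, 0.443, 0.551, -0.443]
contact_force: [0.6, -0.5, 0.7]
width: 0.0
```

```bash
python3 - <<'E'
from h import *
s=st()
E
```

```text
t 8.25 p [ 0.548  -0.0135  0.0832] local [-0.0003  0.0963] toolx [-0.001  0.    -1.   ] jaw deg 12.36 F [ 0.59 -0.47  0.72] Floc [ 0.47 -0.59] w 3.066897126535665e-05
```

Call:
step_arm(increments=[{"grip": 0, "delta_pos": [0.0019, -0.0088, 0], "twist": 0}, {"grip": 0, "delta_pos": [0.0019, -0.0088, 0], "twist": 0}, {"grip": 0, "delta_pos": [0.0019, -0.0088, 0], "twist": 0}, {"grip": 0, "delta_pos": [0.0019, -0.0088, 0], "twist": 0}, {"grip": 0, "delta_pos": [0.0019, -0.0088, 0], "twist": 0}, {"grip": 0, "delta_pos": [0.0019, -0.0088, 0], "twist": 0}, {"grip": 0, "delta_pos": [0.0019, -0.0088, 0], "twist": 0}, {"grip": 0, "delta_pos": [0.0019, -0.0088, 0], "twist": 0}, {"grip": 0, "delta_pos": [0.0009, -0.0039, 0], "twist": 0}, {"grip": 0, "delta_pos": [0.0004, -0.002, 0], "twist": 0}])

```text
clock: 9.08
position: [0.5647, -0.0904, 0.0832]
ee_rot: [0.551, 0.443, 0.551, -0.443]
contact_force: [0.5, 2.1, 0.8]
width: -0.0
```

Call:
step_arm(increments=[{"grip": 0, "delta_pos": [0.0004, -0.002, 0], "twist": 0}, {"grip": 0, "delta_pos": [0.0004, -0.002, 0], "twist": 0}])

```text
clock: 9.25
position: [0.5653, -0.0934, 0.0832]
ee_rot: [0.551, 0.443, 0.551, -0.443]
contact_force: [1.2, 2.9, 0.3]
width: 0.0001
```

Call:
step_arm(increments=[{"grip": 0, "delta_pos": [0.0004, -0.002, 0], "twist": 0}, {"grip": 0, "delta_pos": [0.0004, -0.002, 0], "twist": 0}])

```text
clock: 9.42
position: [0.5662, -0.0972, 0.0832]
ee_rot: [0.551, 0.443, 0.551, -0.443]
contact_force: [0.9, 3.0, 0.7]
width: 0.0003
```

Call:
step_arm(increments=[{"grip": 0, "delta_pos": [0.0004, -0.002, 0], "twist": 0}, {"grip": 0, "delta_pos": [0, 0, 0], "twist": 0}])

```text
clock: 9.58
position: [0.5663, -0.098, 0.0832]
ee_rot: [0.55, 0.444, 0.552, -0.443]
contact_force: [0.3, 6.7, 1.3]
width: 0.0001
```

Call:
step_arm(increments=[{"grip": 0, "delta_pos": [0.0004, -0.002, 0], "twist": 0}, {"grip": 0, "delta_pos": [0, 0, 0], "twist": 0}])

```text
clock: 9.75
position: [0.5663, -0.0981, 0.0833]
ee_rot: [0.549, 0.445, 0.553, -0.442]
contact_force: [0.0, 10.3, 2.8]
width: -0.0001
```

Call:
step_arm(increments=[{"grip": 0, "delta_pos": [-0.0021, 0.0098, 0], "twist": 0}, {"grip": 0, "delta_pos": [-0.0021, 0.0098, 0], "twist": 0}, {"grip": 0, "delta_pos": [0, 0, 0.03], "twist": 0}, {"grip": 0, "delta_pos": [0, 0, 0.04], "twist": 0}, {"grip": 0, "delta_pos": [0, 0, 0.04], "twist": 0}, {"grip": 0, "delta_pos": [-0.02, -0.02, 0.02], "twist": 0}, {"grip": 0, "delta_pos": [-0.035, -0.02, 0], "twist": 0}, {"grip": 0, "delta_pos": [-0.035, -0.02, 0], "twist": 0}, {"grip": 0, "delta_pos": [-0.035, -0.02, 0], "twist": 0}, {"grip": 0, "delta_pos": [-0.035, -0.02, 0], "twist": 0}])

```text
clock: 10.58
position: [0.4006, -0.1823, 0.2134]
ee_rot: [0.552, 0.442, 0.551, -0.443]
contact_force: [0.0, -1.3, 0.1]
width: -0.0001
```

Call:
step_arm(increments=[{"grip": 0, "delta_pos": [-0.025, -0.03, 0], "twist": 0}, {"grip": 0, "delta_pos": [-0.025, -0.03, 0], "twist": 0}, {"grip": 0, "delta_pos": [-0.015, -0.03, 0], "twist": 0}, {"grip": 0, "delta_pos": [0, -0.03, 0], "twist": 0}, {"grip": 0, "delta_pos": [0, 0, 0], "twist": 0}, {"grip": 0, "delta_pos": [0, 0, 0], "twist": 0}])

```text
clock: 11.08
position: [0.3371, -0.3029, 0.2132]
ee_rot: [0.55, 0.444, 0.551, -0.444]
contact_force: [-0.7, 0.6, -0.1]
width: -0.0003
```

```bash
python3 - <<'E'
from h import *
s=st(); take('side','s2'); take('top','t2')
B=cv2.resize(cv2.imread('pics/s2.png')[130:330,150:350],None,fx=2,fy=2,interpolation=cv2.INTER_CUBIC)
A=cv2.resize(cv2.imread('pics/t2.png')[110:280,190:390],None,fx=2,fy=2,interpolation=cv2.INTER_CUBIC)
A=cv2.copyMakeBorder(A,0,400-A.shape[0],0,0,cv2.BORDER_CONSTANT); cv2.imwrite('pics/c3.png',np.hstack([A,B]))
E
```

```text
t 11.0833 p [ 0.3371 -0.3029  0.2132] local [-0.2682 -0.1414] toolx [-0.001 -0.    -1.   ] jaw deg 12.25 F [-0.69  0.65 -0.12] Floc [-0.54  0.78] w -0.0003427235614729352
```

View pics/c3.png

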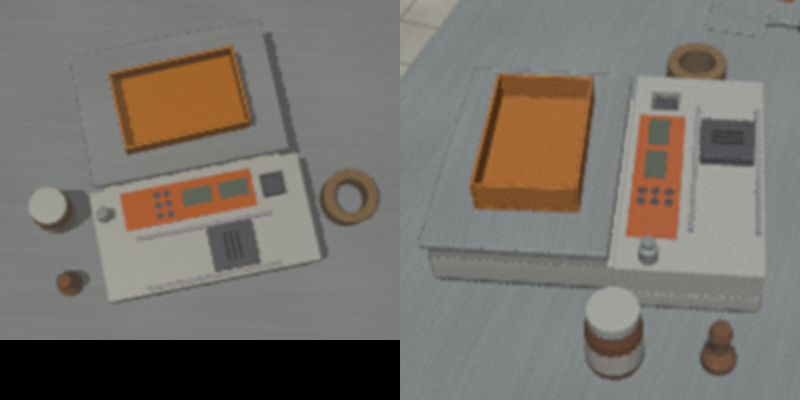

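The cover is shut over the well, everything else is in place, and the arm is clear. The contact positions at the two stops are 70 mm of cover travel apart, assuming an 11 mm finger half-width.

```bash
python3 -c "
from rig import manip
print(manip.sign_off())"
```

```text
the job is handed in; nothing more can be done
None
```

The scale has been tared as asked and the job is handed in, at about 11 s of the 51 s allowed.

- **Cover opened:** I pushed it until it stalled on its end stop at about 8 N, and the wrist picture then showed the well fully uncovered.
- **Tare key pressed:** It resisted at 2.7 N, then 3.9 N, and stalled all the way down with the fingertip at z = 0.052 m and about 17 N. About 4 N of sideways force showed at the bottom. I then lifted straight out so the key could spring back. I took no picture of the key after the press, so its return is not confirmed by sight.
- **Cover shut:** I pushed it until it stalled at about 10 N. The two stall positions match the 70 mm travel, assuming the fingertip's half-width is 11 mm.

In the last top and side pictures the cover is over the well, and the box, test weight, jar, stamp and tape roll look undisturbed. The fingertips stayed away from the power key. The spatula is only partly in view in that side picture. The arm is clear of everything.

One check disagreed slightly: the wrist camera put the well about 3 mm further towards +y than the other views did. I aimed in between, and the fingertip went in with no side contact until the bottom of the press.

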